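# Fold up the discard tray and sweep the wax off-cuts into it

## Task

Clear the microtome trimming board: first raise both side panels of the blue discard tray upright, then use the scraper to sweep all four loose wax off-cuts off the board into the tray, without touching them with the fingers. Lay the scraper back on its black mat, standing level as it was, and only then raise the tray's front panel upright to close the wax in. Leave the two cassettes and the jar where they are.

Things in the scene. Friction and masses are not known exactly. Their poses are not given: they have to be found in the camera images.
- station: Steel trimming board fixed to the bench (x -240 to -45, y +-75, top z 10) with a blue fold-up tray on its +x end. Origin on the bench under the middle of the tray's front hinge line; x points from board into tray, z up. Tray floor x 0 to 100, y +-68, top z 10; fixed back wall 45 high at x 100 to 104. Three hinged panels 4 thick lie flat, tops level with the board.
- tray_in (a point): Centre of the tray floor's upper surface (station x 50, y 0, z 10), axes as the station's. All hinges are stiff (0.1 N m, about 1.5 N at the tab): a panel stays where it is left. Panels raised, the walls stand 45 above their hinges and the tabs 83.
- left_panel (a joint): Left side wall (station +y side): 0 = lying flat outward (may start a little raised), 1.571 = upright, end stop. Hinge along station x through y 68, z 8; panel 98 long (x 1 to 99), 45 from hinge to free edge.
- right_panel (a joint): Right side wall (station -y side), mirror image of the left: hinge along station x through y -68, z 8. 0 = flat (may start a little raised), 1.571 = upright.
- front_panel (a joint): Front wall between board and tray: 0 = lying flat over station x -45 to 0, level with the board, so that pieces slide over it; 1.571 = upright, tray closed. Hinge along station y through x 0, z 8; panel 132 wide, 45 from hinge to free edge.
- left_tab (a point): Middle of the left panel's yellow tab, a bar 12 wide along the hinge direction, 20 thick, sticking out 38 from the panel's free edge. 65 out from the hinge axis and 6 above it: lying flat, at station x 50, y 133, z 14, tab z 4 to 24. Pinched across the 12 mm from above it can be swung up in an arc, turning between the pads.
- right_tab (a point): The same on the right panel: lying flat, at station x 50, y -133, z 14.
- front_tab (a point): The same kind of tab on the front panel, at its left end beside the swept lane: 12 wide along the hinge (station y 78 to 90), 20 thick, sticking out 38 from the free edge. Point 65 out from the hinge axis and 6 above it: lying flat, at station x -65, y 84, z 14. Next to it lies the board, top z 10.
- scraper: Scraper, 120 g, standing level on blade and tail foot. Red blade 112 wide (y), 40 high, pushing face at x 61, wings at its ends reach forward to x 76 (104 apart inside). Yellow handle bar along x, x -70 to 56, 18 wide, z 28 to 46; steel foot at x -66. Origin on its underside below the middle of the handle, at its centre of mass; x to the blade, z up.
- mat: Black rubber mat, fixed, 170 (x) x 150 (y) x 3 thick: the scraper's place. Origin at the centre of its underside; its x is roughly the scraper's x.
- offcut0: Cream hard-wax off-cut, a block 22 x 20 x 18 high (mm), about 12 g, loose on the board; origin at the centre of its underside.
- offcut1: Cream hard-wax off-cut, a block 24 x 18 x 16 high (mm), about 12 g, loose on the board; origin at the centre of its underside.
- offcut2: Cream hard-wax off-cut, a round stub 24 across, 18 high (mm), about 12 g, loose on the board; origin at the centre of its underside.
- offcut3: Cream hard-wax off-cut, a notched block about 24 x 20 x 20 high (mm), about 12 g, loose on the board; origin at the centre of its underside.
- cassette0: Green tissue cassette 40 x 28 x 6 carrying a cream wax block (13 high in all), lying on the bench beside the board: a specimen, not scrap. Origin at the centre of its underside.
- cassette1: Orange tissue cassette, same size, on the bench at the board's other side. Origin at the centre of its underside.
- jar: Clear specimen jar with white cap, 56 across, 75 high, standing on the bench. Origin at the centre of its underside.

How it is judged (in metres and radians):
On the way, in this order (a step that is already met when the one before it is completed fails the run):
1. both side panels stand upright, the front panel still lies flat (value of joint each of left_panel, right_panel above 1.4 rad and value of joint front_panel below 0.3 rad), for 0.2 s.
2. all four off-cuts are in the tray, the front panel still down (x of offcut0 in the frame of tray_in between -0.047 and 0.05 m and y of offcut0 in the frame of tray_in between -0.068 and 0.068 m and z of offcut0 in the frame of tray_in between -0.01 and 0.04 m and x of offcut1 in the frame of tray_in between -0.047 and 0.05 m and y of offcut1 in the frame of tray_in between -0.068 and 0.068 m and z of offcut1 in the frame of tray_in between -0.01 and 0.04 m and x of offcut2 in the frame of tray_in between -0.047 and 0.05 m and y of offcut2 in the frame of tray_in between -0.068 and 0.068 m and z of offcut2 in the frame of tray_in between -0.01 and 0.04 m and x of offcut3 in the frame of tray_in between -0.047 and 0.05 m and y of offcut3 in the frame of tray_in between -0.068 and 0.068 m and z of offcut3 in the frame of tray_in between -0.01 and 0.04 m and value of joint front_panel below 0.3 rad), for 0.2 s.
3. the scraper is back on its mat, level, at rest and let go, the front panel still down (horizontal distance between scraper and mat below 0.06 m and angle between scraper's own z axis and vertical below 0.12 rad and height (world z) of scraper below 0.012 m and linear speed of scraper below 0.02 m/s and contact force between the fingers and scraper below 0.1 N and value of joint front_panel below 0.3 rad), for 0.2 s.
4. the front panel stands upright (value of joint front_panel above 1.4 rad), for 0.2 s.
At the end, for the whole second after the job is handed in: All three hinged panels stand upright (above 1.4 rad), the origins of all four off-cuts lie inside the tray between its walls, on its floor or at most 40 mm above it, at rest; the scraper stands level (tilt under 0.12 rad) and still on its mat, its origin within 60 mm of the mat's centre (value of joint each of left_panel, right_panel, front_panel above 1.4 rad and x of offcut0 in the frame of tray_in between -0.047 and 0.05 m and y of offcut0 in the frame of tray_in between -0.068 and 0.068 m and z of offcut0 in the frame of tray_in between -0.01 and 0.04 m and x of offcut1 in the frame of tray_in between -0.047 and 0.05 m and y of offcut1 in the frame of tray_in between -0.068 and 0.068 m and z of offcut1 in the frame of tray_in between -0.01 and 0.04 m and x of offcut2 in the frame of tray_in between -0.047 and 0.05 m and y of offcut2 in the frame of tray_in between -0.068 and 0.068 m and z of offcut2 in the frame of tray_in between -0.01 and 0.04 m and x of offcut3 in the frame of tray_in between -0.047 and 0.05 m and y of offcut3 in the frame of tray_in between -0.068 and 0.068 m and z of offcut3 in the frame of tray_in between -0.01 and 0.04 m and horizontal distance between scraper and mat below 0.06 m and angle between scraper's own z axis and vertical below 0.12 rad and height (world z) of scraper below 0.012 m and linear speed of each of scraper, offcut0, offcut1, offcut2, offcut3 below 0.02 m/s and contact force between the fingers and scraper below 0.1 N); the robot touches nothing.
It fails at once if the fingers touch an off-cut (contact force between the fingers and offcut0 above 0.3 N or contact force between the fingers and offcut1 above 0.3 N or contact force between the fingers and offcut2 above 0.3 N or contact force between the fingers and offcut3 above 0.3 N).
It fails at once if a cassette or the jar is moved by more than 20 mm, or the jar tipped (distance of any of cassette0, cassette1, jar from where it was at the start of the episode above 0.02 m or angle between jar's own z axis and vertical above 0.4 rad).
It also fails if it takes over 72 s, if anything falls off the work surface, if the arm or the gripper's body presses on something with over 40 N, if the wrist force passes 120 N, or if a joint passes its speed limit or range.

## Robot

A 6-joint arm with a two-finger parallel gripper is mounted at the origin on the work surface. World frame = base frame: x ahead of the robot, y to its left, z up, the work surface at z = 0. Lengths are in mm, angles in degrees, forces in N, time in s.
With the tool pointing down it reaches from about 300 to 850 mm from the base axis. Payload 4.2 kg.
Tool frame: the origin (TCP) lies at the very end of the fingers, on their centre line; the grasp point (between the pads) lies 19 mm behind it (hold_point_z is the z of the grasp point in the tool frame, in mm); z points along the fingers, y is the direction in which the jaws open and shut (so a half turn about z gives the same grasp; the last joint's range is limited). The gripper opens to 91 mm and grips with 3 to 60 N. Pads are 32 mm wide; open, the fingers measure 118 mm over their backs; the gripper's body (76 mm by 178 mm) begins 60 mm behind the grasp point.
Start: joints at [66.75, 18.312, 89.639, -0, 72.044, -1.146], TCP at [216.376, 532.752, 213.976] pointing down, gripper open.
Joint ranges: [-177.97, 177.97], [-48.28, 115.42], [12.27, 149.76], [-77.06, 257.06], [2.81, 150.46], [-146.56, 146.56]. Speed limits (degrees/s): [147.25, 147.25, 180, 180, 180, 180].

## Interface

Orientations are given as [roll, pitch, yaw] about the fixed x, y, z axes, in that order (R = Rz(yaw) Ry(pitch) Rx(roll)).
In Python, from workcell import state, grab_frame, job_done, hold_point_z gives the robot as it stands. The module is installed in compiled form; this text tells all that it offers.
- The arm moves only by the shell command python3 -m creep 'ROWS' [FORCE]. ROWS is JSON, a list of rows, each a list of 7 numbers: the closure, from 0 (fully open) to 1 (shut), then the shift along the tool's x, y, z in mm, then the turn, a rotation vector about the tool's x, y, z in degrees. A call has 1 to 5 rows; each row shifts and turns the commanded pose from where the row before left it, along the tool's axes as they then stand; what a row does not reach is not made up. A row lasts 1/8 s, in which the tool goes at most 62.5 mm and 10.7 degrees, less where a joint would pass 70% of its speed; a pose out of reach is approached as far as the arm can. A call is refused whole if a number of a shift passes 62.5 or a number of a turn 10.7, either way. A call with a gripper value outside its range is refused whole. The fingers move at their own pace and stop on an object; FORCE is the grip in N (left out, the last holds). Time passes only in rows, so rows that do not move let the fingers close. It gives the time, the measured TCP pose, the force and the opening at its end, in the units of the state.
- state(): the state, without advancing time (a new reading comes with each control period).
- grab_frame(name): name is "scene" or "top" or "wrist"; returns a dict with "frame" (400x640x3 uint8, red, green, blue), "fx", "fy", "cx", "cy" (pixels), "k1" (the pictures are not rectified: a ray, as slopes to the right and down, at radius r is drawn at 1 + k1 r^2 times it, then the intrinsics apply), "view" (4x4, takes a point from world to camera coordinates). Camera axes: x right, y down, z forward; pixel columns grow to the right and rows downward; lengths in mm; the calibration is good to about 2 mm. A picture is of the moment at which its call begins. There is no depth.
- job_done(): hands the job in, once; it reports no verdict.
The state is a dict: "time_s": time; "qpos": joint angles; "qvel": joint speeds; "effort": joint torques, N m; "ee_pos": TCP position; "ee_rot": TCP orientation; "force": force on the tool from outside, world axes, zero at the start; "torque": the same for the moment, N m; "gripper_width": finger opening in mm.
Only numpy, scipy, OpenCV 4.12 (cv2) and the standard library are available. Lean on these libraries where they do the work, as an engineer would, in place of code of your own. Each camera call takes 0.05 s, during which the arm holds its last target.

## Working session

There is one attempt and no reset: what is moved stays moved. The work goes in short steps, Python scripts to look and compute and a shell command to move; the robot and the scene stay as the last step left them, time stands still between calls to the robot, and variables do not carry over. Pictures are saved under pics/ and viewed, and the job is handed in when it is done.

```bash
mkdir -p pics; python3 - <<'E'
from workcell import *
import cv2
print(state(), hold_point_z if not callable(hold_point_z) else hold_point_z())
for n in ("scene","top"):
    f=grab_frame(n); cv2.imwrite(f"pics/{n}0.png",f["frame"][:,:,::-1]); print(n,{k:(v if k!="frame" else 0) for k,v in f.items()})
E
```

```text
{'time_s': 0.0, 'qpos': array([ 6.67492163e+01,  1.83510234e+01,  8.97067039e+01, -2.03967726e-03,
        7.20436091e+01, -1.14553260e+00]), 'qvel': array([-0.03590264,  0.10825697, -0.03691678,  0.03336146, -0.05225131,
       -0.06494602]), 'effort': array([ 2.47119504e-03, -4.12459588e+01, -2.31973404e+01,  7.31078745e-02,
        4.56792733e-02, -1.37426664e-04]), 'ee_pos': array([216.18322631, 532.26420478, 213.12445655]), 'ee_rot': array([-1.79898645e+02, -8.70909414e-05,  1.57895379e+02]), 'force': array([-0.23299042, -0.08619127,  0.77198034]), 'torque': array([ 0.01811179, -0.03748315, -0.02581956]), 'gripper_width': 91.04061396573795} -18.8
scene {'frame': 0, 'fx': 479.5711713561553, 'fy': 479.5711713561553, 'cx': 321.48858545710465, 'cy': 208.34290604521223, 'k1': -0.06446235466651427, 'view': array([[-4.42311805e-01,  8.96590848e-01, -2.20253968e-02,
         3.25931524e+02],
       [ 5.76295033e-01,  2.65312740e-01, -7.72976833e-01,
        -2.66659239e+02],
       [-6.87200336e-01, -3.54589905e-01, -6.34051810e-01,
         1.36691519e+03],
       [ 0.00000000e+00,  0.00000000e+00,  0.00000000e+00,
         1.00000000e+00]])}
top {'frame': 0, 'fx': 487.4739410847757, 'fy': 487.4739410847757, 'cx': 312.5845020001402, 'cy': 200.608033684002, 'k1': -0.040946824156238584, 'view': array([[-7.38422178e-03, -9.99813919e-01,  1.78213719e-02,
        -1.02678288e+02],
       [-9.90123596e-01,  4.81515523e-03, -1.40114522e-01,
         5.71850519e+02],
       [ 1.40002637e-01, -1.86799975e-02, -9.89974908e-01,
         1.14252244e+03],
       [ 0.00000000e+00,  0.00000000e+00,  0.00000000e+00,
         1.00000000e+00]])}
```

View pics/scene0.png

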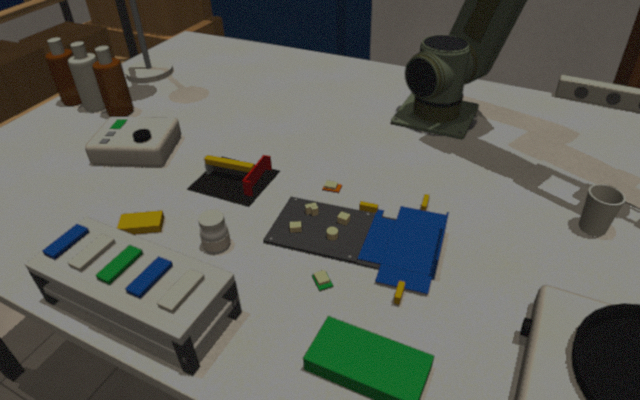

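View pics/top0.png

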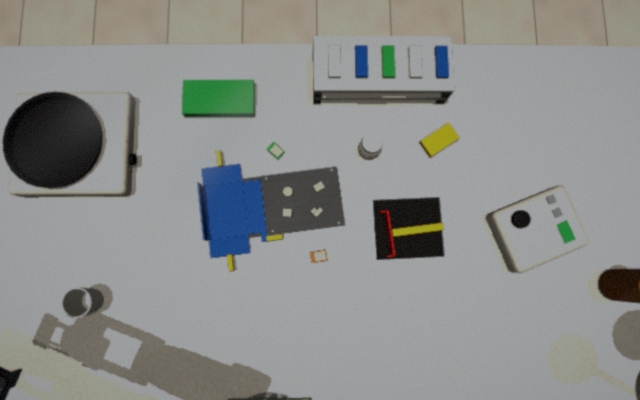

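```bash
cat > h.py <<'E'
import numpy as np, cv2
from workcell import *
def K(f): return np.array([[f["fx"],0,f["cx"]],[0,f["fy"],f["cy"]],[0,0,1.]])
def proj(f,P):
    P=np.atleast_2d(P).astype(float); V=f["view"]; 
    r,_=cv2.Rodrigues(V[:3,:3]); return cv2.projectPoints(P,r,V[:3,3],K(f),np.array([f["k1"],0,0,0.]))[0].reshape(-1,2)
def unproj(f,uv,z):
    uv=np.atleast_2d(uv).astype(float); n=cv2.undistortPoints(uv[:,None],K(f),np.array([f["k1"],0,0,0.])).reshape(-1,2)
    V=f["view"]; R=V[:3,:3]; C=-R.T@V[:3,3]; d=np.c_[n,np.ones(len(n))]@R
    return C+d*((z-C[2])/d[:,2])[:,None]
E
python3 - <<'E'
import cv2
a=cv2.imread("pics/top0.png")
cv2.imwrite("pics/t_a.png",cv2.resize(a[140:280,190:350],None,fx=5,fy=4.2857 if 0 else 5,interpolation=cv2.INTER_CUBIC)[:600] if 0 else cv2.resize(a[145:275,190:350],None,fx=4.5,fy=4.5,interpolation=cv2.INTER_CUBIC))
cv2.imwrite("pics/t_b.png",cv2.resize(a[130:270,350:460],None,fx=4,fy=4,interpolation=cv2.INTER_CUBIC))
a=cv2.imread("pics/scene0.png")
cv2.imwrite("pics/s_a.png",cv2.resize(a[140:300,180:460],None,fx=2.85,fy=2.85,interpolation=cv2.INTER_CUBIC))
E
```

```text
(no output)
```

View pics/t_a.png

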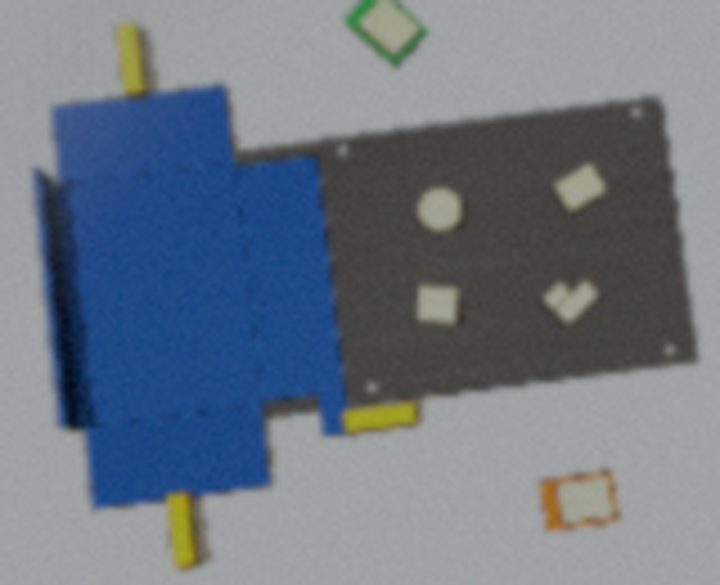

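View pics/t_b.png

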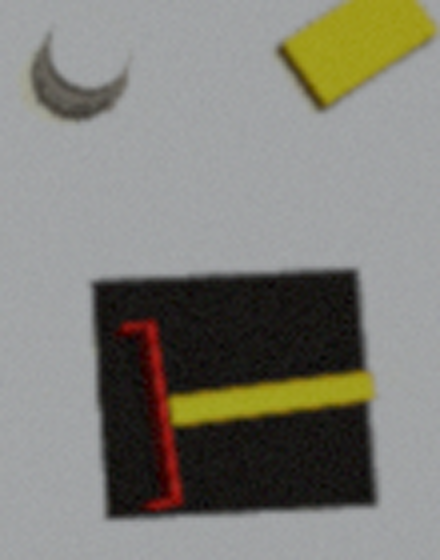

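View pics/s_a.png

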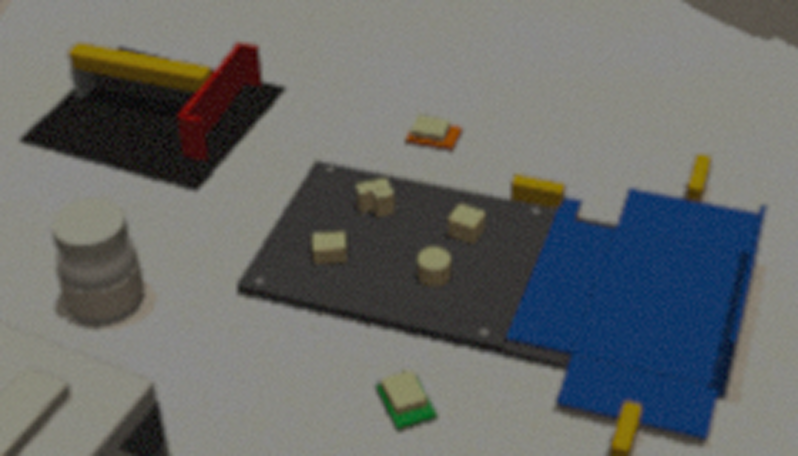

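```bash
cat > fit.py <<'E'
from h import *
from scipy.optimize import least_squares
fs=grab_frame("scene"); ft=grab_frame("top")
def T(p,P):
    c,s=np.cos(p[2]),np.sin(p[2]); P=np.array(P,float); return np.c_[p[0]+c*P[:,0]-s*P[:,1],p[1]+s*P[:,0]+c*P[:,1],P[:,2]]
def ta(*l): return np.array(l)/4.5+[190,145]
def tb(*l): return np.array(l)/4+[350,130]
def sa(*l): return np.array(l)/2.85+[180,140]
def fit(obs,p0):
    f=lambda p: np.concatenate([(proj(fr,T(p,P))-uv).ravel() for fr,P,uv in obs])
    r=least_squares(f,p0,loss="soft_l1"); print(np.round([*r.x[:2],np.degrees(r.x[2])],2)); 
    for fr,P,uv in obs: print(np.round(proj(fr,T(r.x,P))-uv,1).tolist())
    return r.x
print("station")
S=fit([(ft,[(-240,-75,10),(-240,75,10),(-45,-66,10),(1,-113,10),(99,-113,10),(1,113,10),(99,113,10)],ta((662,97),(697,358),(317,156),(228,86),(53,104),(270,483),(93,507))),
 (fs,[(-240,75,10),(-240,-75,10),(-45,-66,10)],sa((316,162),(240,290),(508,342)))],[450,100,1.5])
print("mat")
M=fit([(ft,[(85,-75,3),(-85,-75,3),(-85,75,3),(85,75,3)],tb((93,282),(357,270),(377,503),(107,517)))],[450,-250,1.5])
print("scraper")
C=fit([(ft,[(-70,0,49),(76,-54,43),(76,54,43),(56,-56,43),(56,56,43)],tb((374,386),(119,328),(147,507),(156,322),(184,503)))],[450,-250,1.5])
np.save("poses.npy",[S,M,C])
def toS(w,S=S):
    c,s=np.cos(S[2]),np.sin(S[2]); d=w[:,:2]-S[:2]; return np.c_[c*d[:,0]+s*d[:,1],-s*d[:,0]+c*d[:,1]]
for n,uv,z in (("stub",(439,209),28),("tr",(580,187),26),("bl",(438,304),28),("notch",(572,300),30),("green",(387,27),13),("orange",(582,500),8)):
    w=unproj(ft,ta(uv),z); print(n,np.round(w[0]),np.round(toS(w)[0]))
# tabs
for n,uvs,z in (("Rtab",((128,25),(135,95)),24),("Ltab",((180,493),(187,566)),24),("Ftab",((344,420),(417,413)),24)):
    w=unproj(ft,ta(*uvs),z); print(n,np.round(w),np.round(toS(w)))
w=unproj(ft,[[371,142]],75); print("jar cap",w)
E
python3 fit.py
```

```text
station
[ 559.47   60.98 2257.14]
[[-0.6, -0.7], [0.0, 0.2], [-0.4, -0.5], [-1.0, -0.9], [-0.9, 0.1], [-0.1, 0.4], [-0.5, 0.3]]
[[-0.3, -0.6], [-1.5, -1.8], [-0.9, -1.9]]
mat
[ 506.28 -346.23   92.3 ]
[[-0.5, -0.7], [0.3, -0.6], [0.3, 0.7], [-0.1, 0.6]]
scraper
[  497.51  -352.47 -2423.07]
[[0.2, -0.2], [0.7, 0.1], [0.3, -0.2], [-0.5, -0.2], [-0.6, 0.5]]
stub [596. -45.  28.] [-110.  -23.]
tr [ 608. -122.   26.] [-188.  -26.]
bl [544. -44.  28.] [-103.   29.]
notch [ 545. -117.   30.] [-175.   36.]
green [702. -15.  13.] [ -93. -132.]
orange [ 438. -122.    8.] [-167.  143.]
Rtab [[701. 128.  24.]
 [661. 123.  24.]] [[  49. -149.]
 [  49. -109.]]
Ltab [[443.  95.  24.]
 [404.  90.  24.]] [[ 48. 112.]
 [ 48. 151.]]
Ftab [[481.   7.  24.]
 [485. -33.  24.]] [[-44.  84.]
 [-84.  86.]]
jar cap [[ 708.22583804 -247.23357243   75.        ]]
```

```bash
cat > go.py <<'E'
import sys
from h import *
from scipy.spatial.transform import Rotation as Ro
S,M,C=np.load("poses.npy")
S=np.array([559.47,60.98,np.radians(97.14)])
def s2w(x,y,z,S=S):
    c,s=np.cos(S[2]),np.sin(S[2]); return np.array([S[0]+c*x-s*y,S[1]+s*x+c*y,z])
def w2s(w,S=S):
    c,s=np.cos(S[2]),np.sin(S[2]); d=np.array(w[:2])-S[:2]; return np.array([c*d[0]+s*d[1],-s*d[0]+c*d[1],w[2]])
def delta(target,yaw=None):
    st=state(); R=Ro.from_euler("xyz",st["ee_rot"],degrees=True)
    print("t",st["time_s"],"pos",np.round(st["ee_pos"],1),"st",np.round(w2s(st["ee_pos"]),1),"rot",np.round(st["ee_rot"],2),"F",np.round(st["force"],1),"w",round(st["gripper_width"],1))
    if yaw is not None:
        Rt=Ro.from_euler("xyz",[180,0,yaw],degrees=True); print("turn",np.round((R.inv()*Rt).as_rotvec(degrees=True),2))
    print("world d",np.round(target-st["ee_pos"],1),"tool d now",np.round(R.inv().apply(target-st["ee_pos"]),1), "after turn", np.round(Rt.inv().apply(target-st["ee_pos"]),1) if yaw is not None else "")
def snap(cam,name,crop=None,k=1):
    f=grab_frame(cam); im=f["frame"][:,:,::-1]
    if crop: im=im[crop[1]:crop[3],crop[0]:crop[2]]
    if k!=1: im=cv2.resize(im,None,fx=k,fy=k,interpolation=cv2.INTER_CUBIC)
    cv2.imwrite(f"pics/{name}.png",im); return f
E
python3 -m creep '[[0,0,0,0,0,0,-9.8],[0,0,0,0,0,0,-9.8],[0,0,0,0,0,0,-9.7]]' 30
python3 -c "
from go import *
delta(s2w(50,133,120),187.14)"
```

```text
time_s: 0.57
ee_pos: [216.3, 532.6, 213.7]
ee_rot: [-180.0, -0.0, -172.5]
force: [-0.6, -1.1, -0.3]
gripper_width: 91.4
t 0.575 pos [216.3 532.6 213.7] st [510.6 281.9 213.7] rot [-1.7998e+02 -1.0000e-02 -1.7249e+02] F [-0.6 -1.1 -0.3] w 91.4
turn [-0.02 -0.01  0.37]
world d [ 205.  -438.5  -93.7] tool d now [-145.9 -461.5   93.9] after turn [-148.9 -460.6   93.7]
```

```bash

python3 -m creep '[[0,-16.5,-51.2,5,0,0,0.37],[0,-16.5,-51.2,5,0,0,0],[0,-16.5,-51.2,5,0,0,0],[0,-16.5,-51.2,5,0,0,0],[0,-16.5,-51.2,5,0,0,0]]' >/dev/null
python3 -m creep '[[0,-16.5,-51.2,15,0,0,0],[0,-16.5,-51.2,15,0,0,0],[0,-16.5,-51.2,15,0,0,0],[0,-16.5,-51.2,20,0,0,0],[0,0,0,0,0,0,0]]'
python3 -c "
from go import *
delta(s2w(50,133,3),187.14)
f=snap('wrist','w1'); print(f['view'].round(2).tolist(),f['fx'],f['cx'],f['cy'],f['k1'])"
```

```text
time_s: 1.82
ee_pos: [418.9, 90.2, 122.7]
ee_rot: [-180.0, -0.2, -173.5]
force: [-0.1, 1.1, -0.4]
gripper_width: 91.4
t 1.825 pos [418.9  90.2 122.7] st [ 46.5 135.8 122.7] rot [-1.7997e+02 -1.6000e-01 -1.7351e+02] F [-0.1  1.1 -0.4] w 91.4
turn [-0.03 -0.16 -0.65]
world d [   2.4    3.9 -119.7] tool d now [ -3.1   3.6 119.7] after turn [ -2.8   3.5 119.7]
[[-0.11, 0.99, -0.0, -42.45], [0.96, 0.11, 0.24, -418.23], [0.24, 0.03, -0.97, 198.5], [0.0, 0.0, 0.0, 1.0]] 276.1667852488785 317.4730269174663 196.06058423202037 -0.0388652500025345
```

View pics/w1.png

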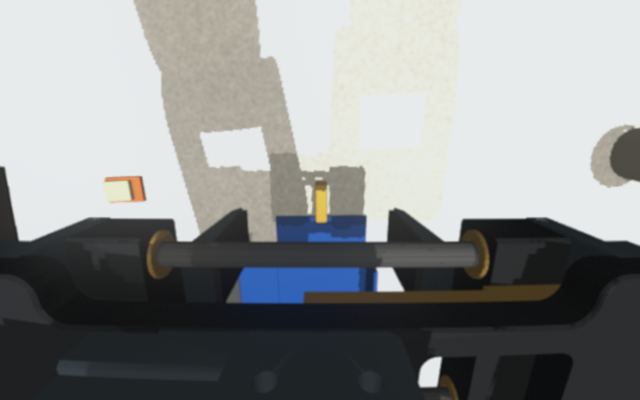

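```bash
python3 -c "
from go import *
f=snap('wrist','w1c',(280,160,360,260),6)
for uv,z in (((321,222),24),((321,182),24)):
  w=unproj(f,[uv],z)[0]; print(w,w2s(w))"
```

```text
[444.13449719  98.92720085  24.        ] [ 51.98847264 109.72450489  24.        ]
[402.61645833  93.97352106  24.        ] [ 52.23365909 151.536302    24.        ]
```

View pics/w1c.png

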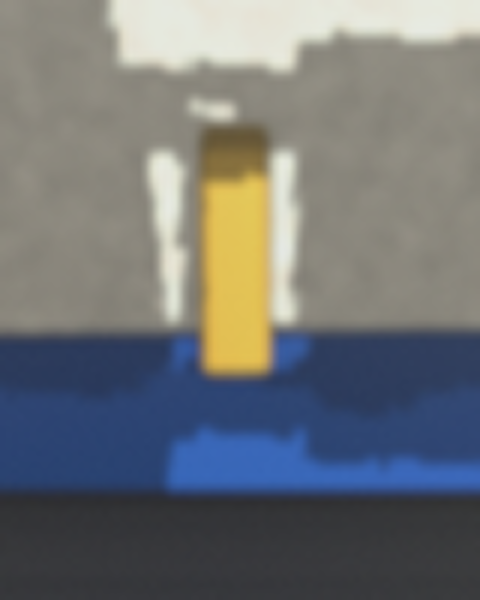

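```bash

python3 -m creep '[[0,-3.3,4.2,40,0,0,-0.65],[0,0,0,50,0,0,0],[0,0,0,26,0,0,0],[0,0,0,0,0,0,0]]' 30
python3 -m creep '[[1,0,0,0,0,0,0],[1,0,0,0,0,0,0],[1,0,0,0,0,0,0],[1,0,0,0,0,0,0],[1,0,0,0,0,0,0]]' 20
python3 -c "
from go import *
delta(s2w(51,132,4),187.14)"
```

```text
time_s: 2.42
ee_pos: [420.2, 98.8, 7.1]
ee_rot: [180.0, -0.2, -172.4]
force: [-0.2, 0.2, -0.3]
gripper_width: 91.1
time_s: 3.05
ee_pos: [421.8, 97.5, 8.1]
ee_rot: [180.0, 0.0, -172.5]
force: [-0.7, 0.1, 0.1]
gripper_width: 43.7
t 3.05 pos [421.8  97.5   8.1] st [ 53.4 132.1   8.1] rot [ 1.7999e+02  2.0000e-02 -1.7254e+02] F [-0.7  0.1  0.1] w 43.7
turn [0.01 0.02 0.32]
world d [ 0.4 -2.4 -4.1] tool d now [-0.1 -2.4  4.1] after turn [-0.1 -2.4  4.1]
```

```bash

python3 -m creep '[[1,0,-2,3,0,0,0.3],[1,0,0,0,0,0,0],[1,0,0,0,0,0,0],[1,0,0,0,0,0,0],[1,0,0,0,0,0,0]]' 20
python3 -c "
from go import *
delta(s2w(51,132,4),187.14)"
```

```text
time_s: 3.68
ee_pos: [422.0, 93.6, 4.8]
ee_rot: [-179.8, -0.0, -172.7]
force: [2.3, -11.7, -1.5]
gripper_width: 12.1
t 3.675 pos [422.   93.6   4.8] st [ 49.5 132.3   4.8] rot [-1.7982e+02 -3.0000e-02 -1.7275e+02] F [  2.3 -11.7  -1.5] w 12.1
turn [-0.18 -0.03  0.11]
world d [ 0.1  1.6 -0.8] tool d now [-0.3  1.5  0.8] after turn [-0.3  1.5  0.8]
```

```bash

python3 -m creep '[[1,-2.4,-1,-11.2,0,0,0],[1,-4.3,0,-10.6,0,0,0],[1,-6,0,-9.7,0,0,0],[1,-7.6,0,-8.5,0,0,0],[1,-9,0,-7,0,0,0]]'
python3 -m creep '[[1,-10.1,0,-5.4,0,0,0],[1,-10.9,0,-3.5,0,0,0],[1,-11.3,0,-1.6,0,0,0],[1,-11.4,0,0.4,0,0,0],[1,-4.5,0,0.5,0,0,0]]'
python3 -m creep '[[1,0,0,0,0,0,0],[1,0,0,0,0,0,0]]'
python3 -c "
from go import *
delta(s2w(50,60,62),187.14)
snap('scene','s2',(280,150,480,310),4)"
```

```text
time_s: 4.3
ee_pos: [447.8, 96.6, 50.7]
ee_rot: [-179.9, -0.5, -172.8]
force: [-2.4, -5.1, -5.6]
gripper_width: 11.8
time_s: 4.92
ee_pos: [496.9, 102.8, 61.6]
ee_rot: [-179.9, -0.3, -172.8]
force: [-4.6, -5.8, 7.3]
gripper_width: 12.2
time_s: 5.18
ee_pos: [497.5, 102.9, 61.6]
ee_rot: [-179.9, -0.2, -172.8]
force: [-2.6, -4.4, 3.8]
gripper_width: 11.9
t 5.175 pos [497.5 102.9  61.6] st [49.3 56.3 61.6] rot [-179.88   -0.21 -172.77] F [-2.6 -4.4  3.8] w 11.9
turn [-0.12 -0.21  0.09]
world d [-3.8  0.3  0.4] tool d now [ 3.7  0.7 -0.4] after turn [ 3.7  0.7 -0.4]
```

View pics/s2.png

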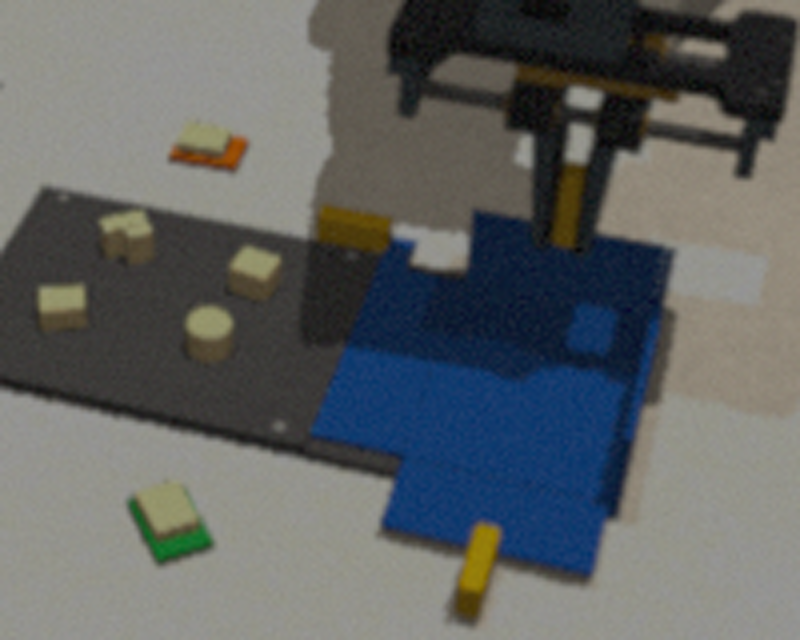

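```bash

python3 -m creep '[[0.6,0,0,0,0,0,0],[0.6,0,0,0,0,0,0],[0.6,0,0,0,0,0,0],[0.6,0,0,-25,0,0,0],[0.6,0,0,-40,0,0,0]]'
python3 -m creep '[[0.2,-47,0,0,0,0,0],[0.2,-48,0,0,0,0,0],[0.2,-48,0,0,0,0,0],[0.2,-46,0,0,0,0,0],[0.2,0,0,0,0,0,0]]'
python3 -c "
from go import *
delta(s2w(50,-133,5),187.14)
f=snap('wrist','w3'); s=snap('scene','s3',(280,150,480,310),4)
for d in (0,5,10,15):
  t=np.radians(d)
  g=lambda a,b: s2w(a,-(68+np.cos(t)*b[0]-np.sin(t)*b[1]),8+np.sin(t)*b[0]+np.cos(t)*b[1])
  P=[g(1,(45,2)),g(99,(45,2)),g(50,(83,16)),g(50,(45,16))]
  print(d,((proj(s,P)-[280,150])*4).round().tolist(),proj(f,P).round().tolist())
"
```

```text
time_s: 5.85
ee_pos: [498.0, 104.3, 126.1]
ee_rot: [180.0, -0.2, -172.8]
force: [0.1, 0.0, 0.1]
gripper_width: 36.5
time_s: 6.48
ee_pos: [688.9, 128.3, 125.1]
ee_rot: [180.0, 0.0, -172.8]
force: [-0.8, -0.3, -0.1]
gripper_width: 72.6
t 6.475 pos [688.9 128.3 125.1] st [  50.7 -136.8  125.1] rot [ 1.7999e+02  4.0000e-02 -1.7283e+02] F [-0.8 -0.3 -0.1] w 72.6
turn [0.01 0.04 0.03]
world d [  -3.7   -1.2 -120.1] tool d now [  3.9  -0.7 120.1] after turn [  3.8  -0.7 120.1]
0 [[379.0, 525.0], [593.0, 575.0], [469.0, 592.0], [487.0, 529.0]] [[269.0, 171.0], [363.0, 171.0], [316.0, 210.0], [316.0, 173.0]]
5 [[379.0, 518.0], [594.0, 569.0], [471.0, 578.0], [489.0, 520.0]] [[269.0, 171.0], [364.0, 172.0], [316.0, 211.0], [316.0, 172.0]]
10 [[380.0, 511.0], [596.0, 562.0], [474.0, 563.0], [490.0, 512.0]] [[268.0, 171.0], [365.0, 172.0], [316.0, 210.0], [316.0, 171.0]]
15 [[381.0, 504.0], [597.0, 554.0], [476.0, 548.0], [492.0, 503.0]] [[267.0, 171.0], [365.0, 171.0], [316.0, 210.0], [316.0, 169.0]]
```

View pics/w3.png

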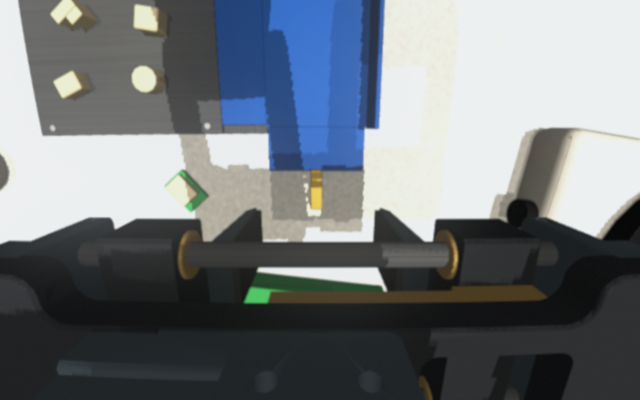

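View pics/s3.png

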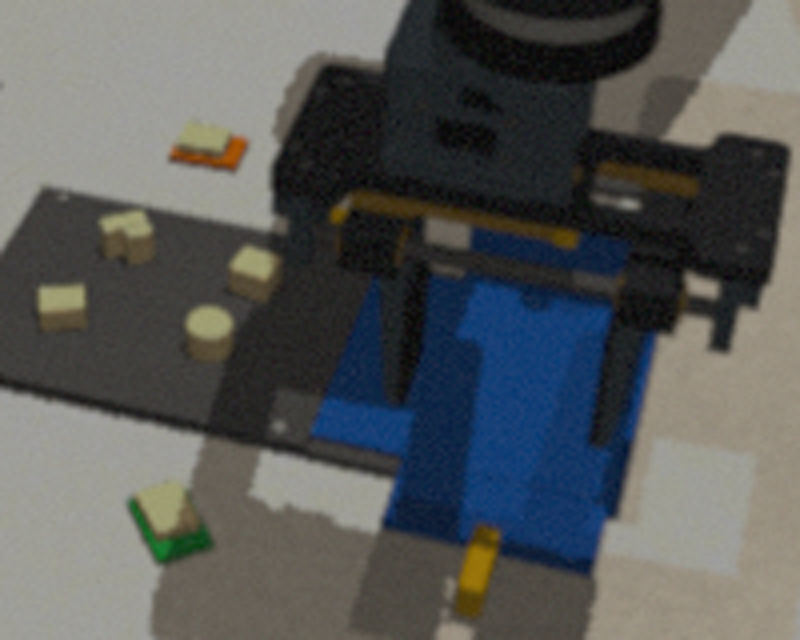

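```bash

python3 -m creep '[[0.3,3.9,-0.7,50,0,0,0],[0.3,0,0,50,0,0,0],[0.3,0,0,21,0,0,0],[0.3,0,0,0,0,0,0],[0.6,0,0,0,0,0,0]]'
python3 -m creep '[[1,0,0,0,0,0,0],[1,0,0,0,0,0,0],[1,0,0,0,0,0,0],[1,0,0,0,0,0,0],[1,0,0,0,0,0,0]]' 20
python3 -c "
from go import *
delta(s2w(50,-133,5),187.14)"
```

```text
time_s: 7.2
ee_pos: [680.3, 126.6, 9.6]
ee_rot: [180.0, -0.1, -172.8]
force: [-3.6, -0.6, 13.4]
gripper_width: 56.7
time_s: 7.82
ee_pos: [683.5, 125.9, 5.8]
ee_rot: [-179.9, 0.1, -172.8]
force: [4.8, -1.7, 0.7]
gripper_width: 11.9
t 7.825 pos [683.5 125.9   5.8] st [  49.  -131.1    5.8] rot [-1.7992e+02  9.0000e-02 -1.7280e+02] F [ 4.8 -1.7  0.7] w 11.9
turn [-0.08  0.09  0.06]
world d [ 1.7  1.2 -0.8] tool d now [-1.9  1.   0.8] after turn [-1.9  1.   0.8]
```

```bash

python3 -m creep '[[1,2.4,0,-11.2,0,0,0],[1,4.3,0,-10.6,0,0,0],[1,6,0,-9.7,0,0,0],[1,7.6,0,-8.5,0,0,0],[1,9,0,-7,0,0,0]]'
python3 -m creep '[[1,10.1,0,-5.4,0,0,0],[1,10.9,0,-3.5,0,0,0],[1,11.3,0,-1.6,0,0,0],[1,11.4,0,0.4,0,0,0],[1,3,0,0.5,0,0,0]]'
python3 -m creep '[[1,0,0,0,0,0,0],[1,0,0,0,0,0,0]]'
python3 -m creep '[[0.6,0,0,0,0,0,0],[0.6,0,0,0,0,0,0],[0.6,0,0,0,0,0,0],[0.6,0,0,-25,0,0,0],[0.6,0,0,-60,0,0,0]]'
python3 -c "
from go import *
print(w2s(state()['ee_pos']))
C=[497.5,-352.5,0]
delta(np.array([497.5,-352.5,145]),96.93)
snap('scene','s4',(280,150,480,310),4)"
```

```text
time_s: 8.45
ee_pos: [652.7, 122.1, 51.6]
ee_rot: [-179.9, -0.1, -172.8]
force: [3.9, -3.6, -6.9]
gripper_width: 11.6
time_s: 9.07
ee_pos: [608.1, 116.6, 63.8]
ee_rot: [-179.9, 0.2, -172.8]
force: [5.2, -2.6, 2.3]
gripper_width: 11.7
time_s: 9.32
ee_pos: [607.8, 116.5, 63.8]
ee_rot: [-179.9, 0.1, -172.8]
force: [2.4, -3.3, 3.2]
gripper_width: 12.0
time_s: 9.95
ee_pos: [604.7, 117.1, 144.8]
ee_rot: [180.0, -0.5, -172.8]
force: [1.0, 0.8, 0.4]
gripper_width: 36.4
[ 50.03011622 -51.83293712 144.75400042]
t 9.95 pos [604.7 117.1 144.8] st [ 50.  -51.8 144.8] rot [ 180.     -0.51 -172.82] F [1.  0.8 0.4] w 36.4
turn [-0.4  -0.4  90.25]
world d [-1.072e+02 -4.696e+02  2.000e-01] tool d now [ 165.1 -452.5    1.2] after turn [-4.532e+02 -1.631e+02 -2.000e-01]
```

View pics/s4.png

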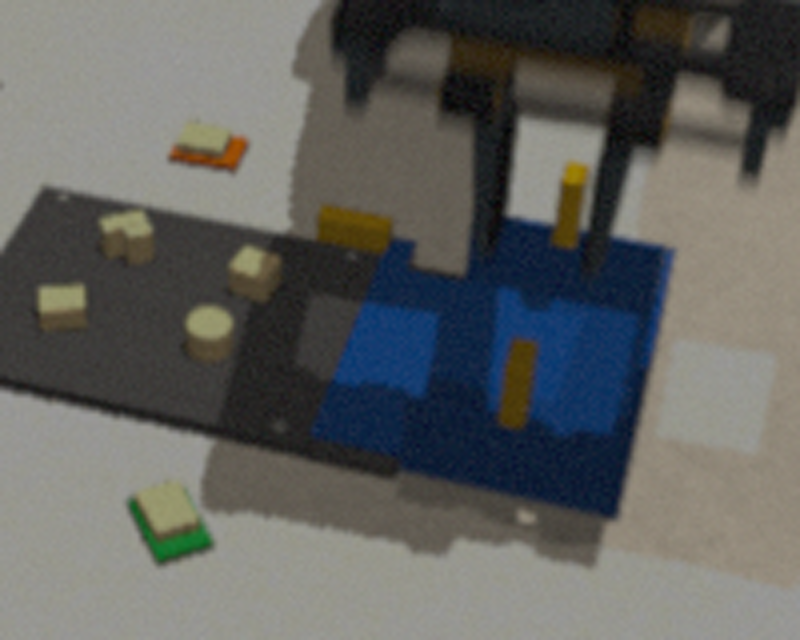

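```bash

python3 -m creep '[[0.3,0,0,0,0,0,10],[0.3,0,0,0,0,0,10],[0.3,0,0,0,0,0,10],[0.3,0,0,0,0,0,10],[0.3,0,0,0,0,0,10]]' >/dev/null
python3 -m creep '[[0.3,0,0,0,0,0,10],[0.3,0,0,0,0,0,10],[0.3,0,0,0,0,0,10],[0.3,0,0,0,0,0,10.25],[0.3,0,0,0,0,0,0]]' >/dev/null
python3 -m creep '[[0.3,-56,-20,0,0,0,0],[0.3,-57,-20.4,0,0,0,0],[0.3,-57,-20.4,0,0,0,0],[0.3,-57,-20.4,0,0,0,0],[0.3,-57,-20.4,0,0,0,0]]' >/dev/null
python3 -m creep '[[0.3,-57,-20.4,0,0,0,0],[0.3,-57,-20.4,0,0,0,0],[0.3,-56,-20,0,0,0,0],[0.3,0,0,0,0,0,0],[0.3,0,0,0,0,0,0]]'
python3 -c "
from go import *
delta(np.array([497.5,-352.5,22]),96.93)
f=snap('wrist','w5'); C=np.array([497.5,-352.5,np.radians(96.93)])
print(proj(f,[s2w(-70,0,49,C),s2w(56,0,49,C),s2w(76,-54,43,C),s2w(76,54,43,C)]).round())"
```

```text
time_s: 12.5
ee_pos: [500.6, -352.5, 146.8]
ee_rot: [-180.0, -0.1, 97.0]
force: [0.1, 1.3, 1.5]
gripper_width: 64.1
t 12.5 pos [ 500.6 -352.5  146.8] st [-402.9  109.8  146.8] rot [-1.7998e+02 -8.0000e-02  9.6990e+01] F [0.1 1.3 1.5] w 64.1
turn [-0.02 -0.08  0.06]
world d [  -3.1   -0.  -124.8] tool d now [  0.2  -3.  124.8] after turn [  0.4  -3.  124.8]
[[315. 261.]
 [315. 140.]
 [371. 119.]
 [259. 119.]]
```

View pics/w5.png

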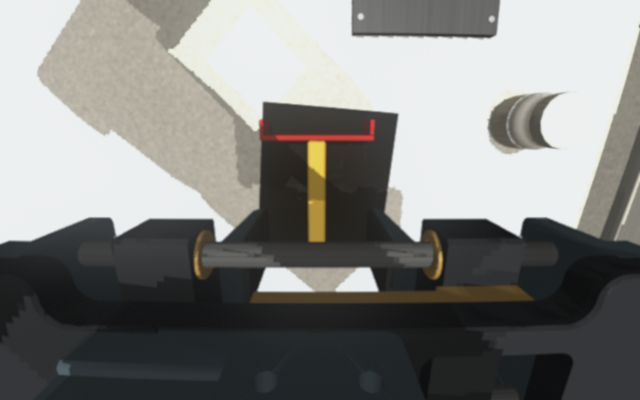

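```bash

python3 -m creep '[[0.3,0.3,-1,45,0,0,0],[0.3,0,0,45,0,0,0],[0.3,0,0,34,0,0,0],[0.3,0,0,0,0,0,0],[0.3,0,0,0,0,0,0]]'
python3 -m creep '[[1,0,0,0,0,0,0],[1,0,0,0,0,0,0],[1,0,0,0,0,0,0],[1,0,0,0,0,0,0],[1,0,0,0,0,0,0]]' 40
python3 -m creep '[[1,0,0,0,0,0,0],[1,0,0,0,0,0,0],[1,0,0,0,0,0,0]]'
python3 -c "
from go import *
delta(np.array([497.5,-352.5,22]),96.93)"
```

```text
time_s: 13.18
ee_pos: [501.1, -352.6, 24.6]
ee_rot: [179.9, 0.1, 97.0]
force: [1.0, -1.2, -0.2]
gripper_width: 64.2
time_s: 13.8
ee_pos: [499.8, -352.9, 23.2]
ee_rot: [180.0, -0.0, 96.9]
force: [-0.7, 0.1, -0.1]
gripper_width: 17.7
time_s: 14.18
ee_pos: [499.7, -352.9, 23.1]
ee_rot: [-180.0, -0.0, 96.9]
force: [-0.9, -1.2, 1.8]
gripper_width: 17.8
t 14.175 pos [ 499.7 -352.9   23.1] st [-403.3  110.7   23.1] rot [-180.     -0.     96.93] F [-0.9 -1.2  1.8] w 17.8
turn [-0. -0. -0.]
world d [-2.2  0.4 -1.1] tool d now [ 0.7 -2.2  1.1] after turn [ 0.7 -2.2  1.1]
```

```bash

python3 -m creep '[[1,0,0,-20,0,0,0],[1,0,0,-25,0,0,0],[1,42,35,0,0,0,0],[1,43,36,0,0,0,-0.2],[1,43,36,0,0,0,0]]' 
python3 -m creep '[[1,0,0,0,0,0,0],[1,0,0,0,0,0,0],[1,0,0,15,0,0,0],[1,0,0,0,0,0,0]]'
python3 -c "
from go import *
delta(s2w(-275,4,31.5),97.14)
snap('scene','s6',(220,130,420,290),4)
snap('top','t6',(200,130,400,290),4)"
```

```text
time_s: 14.8
ee_pos: [591.0, -211.4, 67.8]
ee_rot: [-180.0, -0.0, 97.1]
force: [1.7, -0.5, -1.4]
gripper_width: 17.9
time_s: 15.3
ee_pos: [588.4, -213.4, 51.2]
ee_rot: [-179.8, -0.1, 97.0]
force: [0.5, -0.4, -0.8]
gripper_width: 17.8
t 15.3 pos [ 588.4 -213.4   51.2] st [-275.9    5.4   51.2] rot [-1.7979e+02 -1.1000e-01  9.7020e+01] F [ 0.5 -0.4 -0.8] w 17.8
turn [-0.21 -0.11 -0.12]
world d [  1.3   1.  -19.7] tool d now [ 0.8  1.5 19.7] after turn [ 0.9  1.4 19.7]
```

View pics/s6.png

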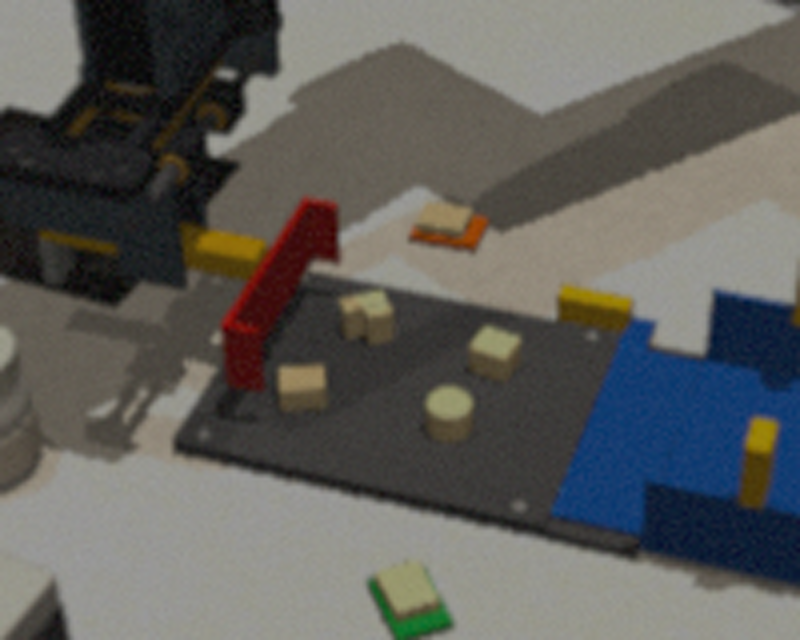

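View pics/t6.png

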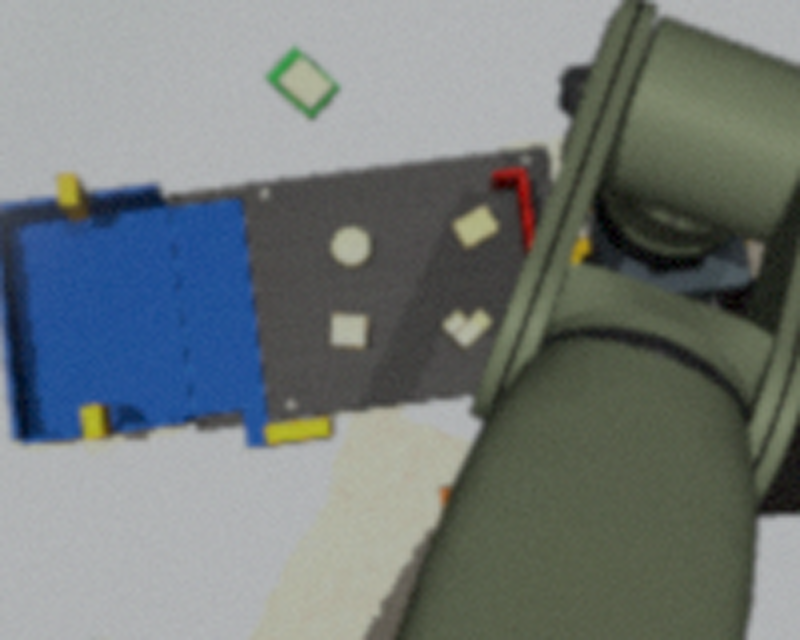

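```bash

python3 -m creep '[[1,0,1,10,0,0,-0.1],[1,0,0,9,0,0,0],[1,0,0,0,0,0,0],[1,0,0,0,0,0,0]]' 
python3 -c "
from go import *
delta(s2w(-275,4,31.5),97.14)
snap('scene','s7',(220,150,340,246),6.6)"
```

```text
time_s: 15.9
ee_pos: [591.5, -212.6, 34.1]
ee_rot: [180.0, -0.0, 97.2]
force: [-0.4, -1.4, -1.3]
gripper_width: 18.1
t 15.9 pos [ 591.5 -212.6   34.1] st [-275.5    2.2   34.1] rot [180.    -0.    97.23] F [-0.4 -1.4 -1.3] w 18.1
turn [ 0.   -0.    0.09]
world d [-1.8  0.3 -2.6] tool d now [ 0.5 -1.8  2.6] after turn [ 0.5 -1.8  2.6]
```

View pics/s7.png

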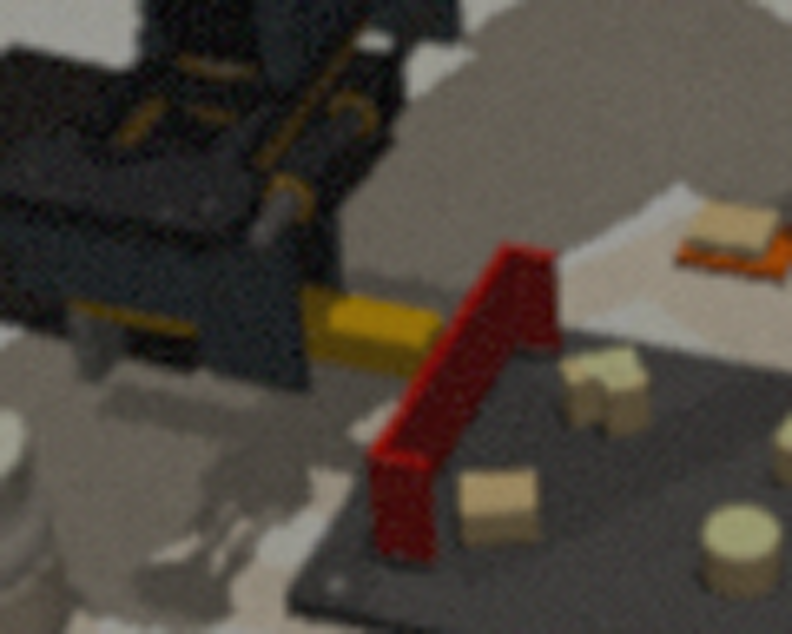

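```bash

python3 -m creep '[[1,0,0,2.5,0,0,0],[1,8,0,0,0,0,0],[1,14,0,0,0,0,0],[1,16,0,0,0,0,0],[1,16,0,0,0,0,0]]' 
python3 -m creep '[[1,16,0,0,0,0,0],[1,16,0,0,0,0,0],[1,16,0,0,0,0,0],[1,0,0,0,0,0,0]]' 
python3 -c "
from go import *
delta(s2w(-275,4,31.5),97.14)
snap('scene','s8',(270,150,430,278),5)"
```

```text
time_s: 16.58
ee_pos: [584.4, -157.6, 31.7]
ee_rot: [180.0, -0.0, 97.2]
force: [0.5, -0.5, -1.8]
gripper_width: 17.5
time_s: 17.08
ee_pos: [578.3, -110.1, 31.6]
ee_rot: [-180.0, -0.0, 97.3]
force: [0.2, -0.7, -1.8]
gripper_width: 17.8
t 17.075 pos [ 578.3 -110.1   31.6] st [-172.1    2.6   31.6] rot [-1.7998e+02 -2.0000e-02  9.7320e+01] F [ 0.2 -0.7 -1.8] w 17.8
turn [-0.02 -0.02  0.18]
world d [ 1.140e+01 -1.022e+02 -1.000e-01] tool d now [-1.029e+02 -1.700e+00  1.000e-01] after turn [-1.029e+02 -1.400e+00  1.000e-01]
```

View pics/s8.png

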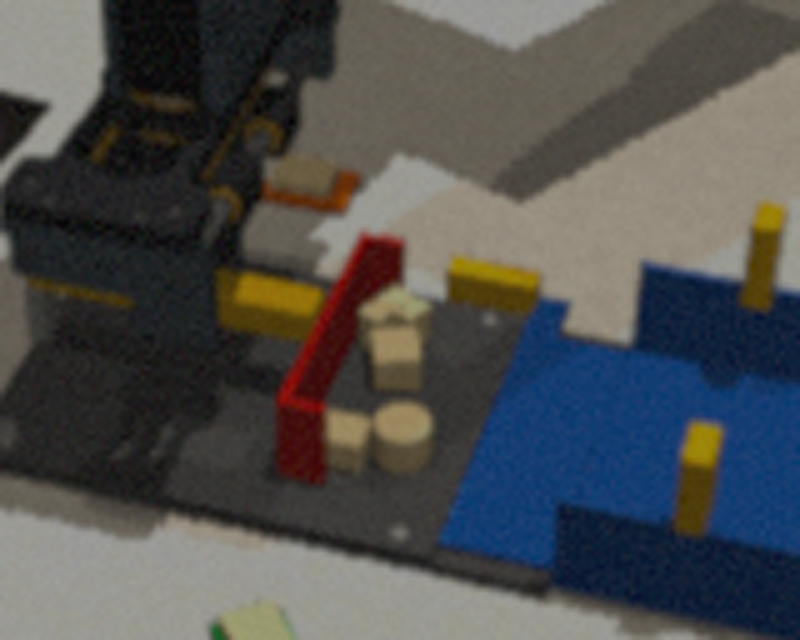

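```bash

python3 -m creep '[[1,8,0.5,0,0,0,0],[1,15,0.5,0,0,0,0],[1,16,0.5,0,0,0,0],[1,16,0.5,0,0,0,0],[1,16,0,0,0,0,0]]' 
python3 -m creep '[[1,16,0,0,0,0,0],[1,16,0,0,0,0,0],[1,15,0,0,0,0,0],[1,11,0,0,0,0,0],[1,8,0,0,0,0,0]]' 
python3 -m creep '[[1,0,0,0,0,0,0]]' 
python3 -c "
from go import *
delta(s2w(-275,4,31.5),97.14)
snap('scene','s9',(270,150,470,310),4)
snap('top','t9',(180,130,340,258),5)"
```

```text
time_s: 17.75
ee_pos: [571.4, -39.4, 31.6]
ee_rot: [-180.0, -0.0, 97.2]
force: [0.3, 0.1, -1.8]
gripper_width: 17.3
time_s: 18.38
ee_pos: [563.3, 25.4, 31.7]
ee_rot: [180.0, 0.0, 97.2]
force: [0.1, -0.5, -0.7]
gripper_width: 17.7
time_s: 18.5
ee_pos: [563.3, 25.1, 31.7]
ee_rot: [180.0, -0.0, 97.3]
force: [0.6, -0.4, -0.5]
gripper_width: 17.7
t 18.5 pos [563.3  25.1  31.7] st [-36.    0.7  31.7] rot [ 1.800e+02 -1.000e-02  9.726e+01] F [ 0.6 -0.4 -0.5] w 17.7
turn [ 0.   -0.01  0.12]
world d [ 2.640e+01 -2.375e+02 -2.000e-01] tool d now [-2.39e+02 -3.80e+00  1.00e-01] after turn [-2.39e+02 -3.30e+00  2.00e-01]
```

View pics/s9.png

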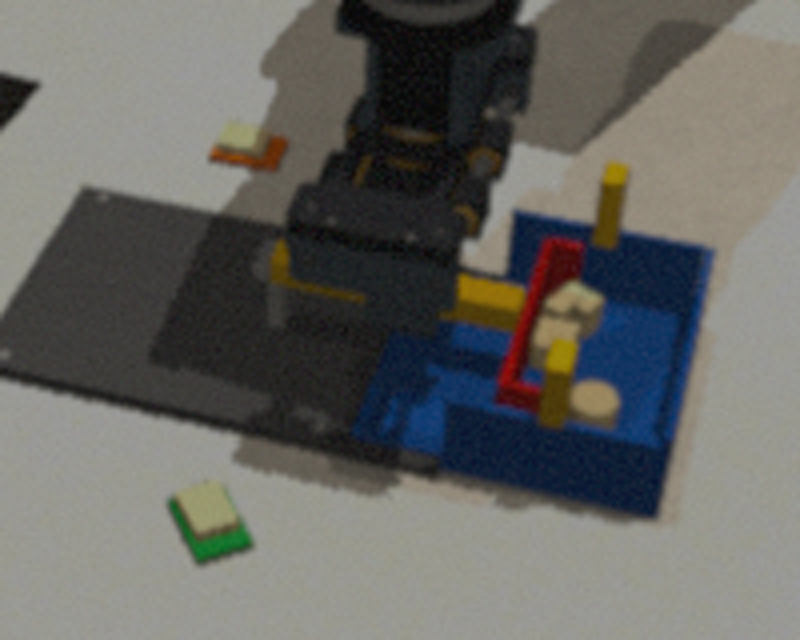

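View pics/t9.png

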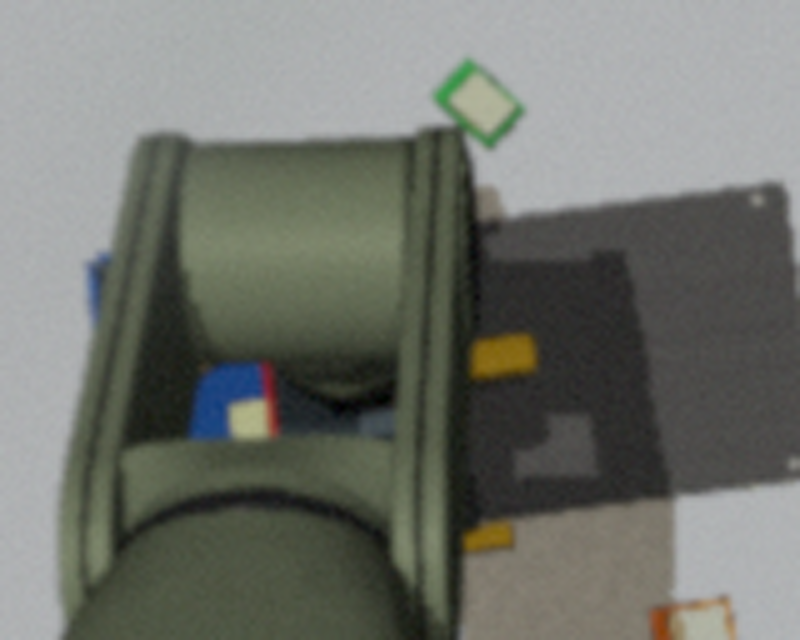

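```bash

python3 -m creep '[[1,-20,0,0,0,0,0],[1,-45,0,0,0,0,0],[1,-50,0,0,0,0,0],[1,-50,0,0,0,0,0],[1,-50,0,-10,0,0,0]]' >/dev/null
python3 -m creep '[[1,-24,0,-25,0,0,0],[1,0,0,0,0,0,0],[1,0,0,0,0,0,0]]' 
python3 -c "
from go import *
delta(np.array([499.7,-352.9,50]),96.93)
f=snap('scene','s10',(270,130,470,290),4)
f=snap('top','t10',(180,140,340,268),5)"
```

```text
time_s: 19.6
ee_pos: [592.3, -212.2, 65.7]
ee_rot: [-179.9, -0.1, 97.2]
force: [0.3, -0.7, -1.4]
gripper_width: 17.7
t 19.6 pos [ 592.3 -212.2   65.7] st [-275.2    1.4   65.7] rot [-1.7991e+02 -8.0000e-02  9.7180e+01] F [ 0.3 -0.7 -1.4] w 17.7
turn [-0.09 -0.08  0.25]
world d [ -92.6 -140.7  -15.7] tool d now [-128.  -109.4   15.7] after turn [-128.5 -108.8   15.7]
```

View pics/s10.png

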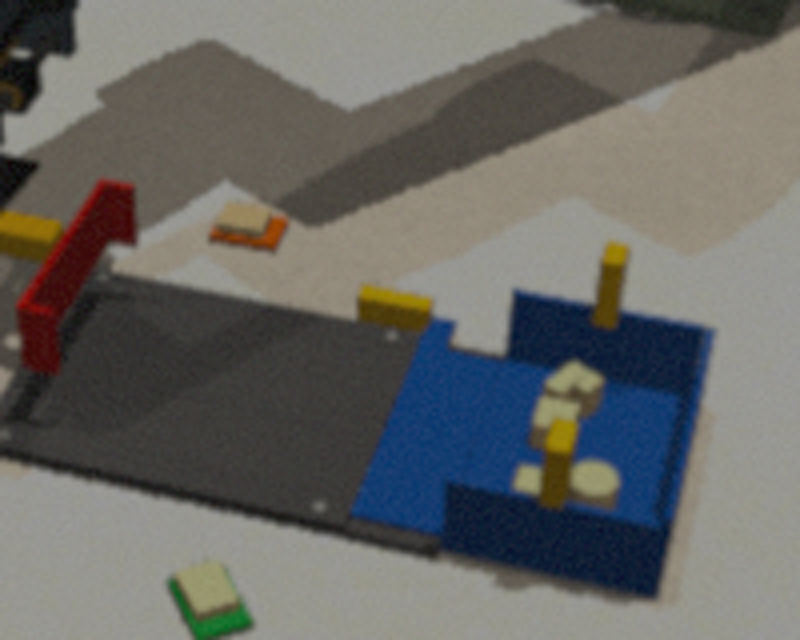

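View pics/t10.png

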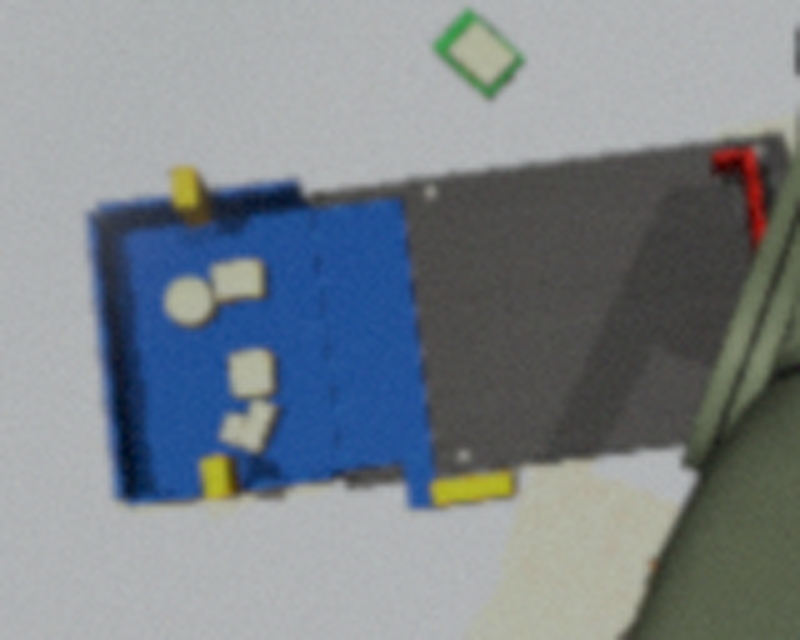

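```bash

python3 -m creep '[[1,-30,-26,0,0,0,0],[1,-40,-34,0,0,0,0.25],[1,-38,-33,0,0,0,0],[1,-20,-16,15,0,0,0],[1,0,0,10,0,0,0]]' 
python3 -m creep '[[1,0,0,0,0,0,0],[1,0,0,0,0,0,0],[1,0,0,0,0,0,0]]' 
python3 -c "
from go import *
delta(np.array([499.7,-352.9,24]),96.93)
f=snap('scene','s11',(170,130,330,258),5)"
```

```text
time_s: 20.32
ee_pos: [499.8, -352.9, 40.4]
ee_rot: [-179.9, -0.1, 96.9]
force: [-0.4, -0.3, -1.6]
gripper_width: 18.1
time_s: 20.7
ee_pos: [501.9, -352.2, 42.1]
ee_rot: [180.0, 0.0, 97.1]
force: [0.3, -0.2, -1.4]
gripper_width: 17.5
t 20.7 pos [ 501.9 -352.2   42.1] st [-402.9  108.5   42.1] rot [1.7995e+02 3.0000e-02 9.7060e+01] F [ 0.3 -0.2 -1.4] w 17.5
turn [0.05 0.03 0.13]
world d [ -2.2  -0.7 -18.1] tool d now [-0.4 -2.3 18.1] after turn [-0.4 -2.3 18.1]
```

View pics/s11.png

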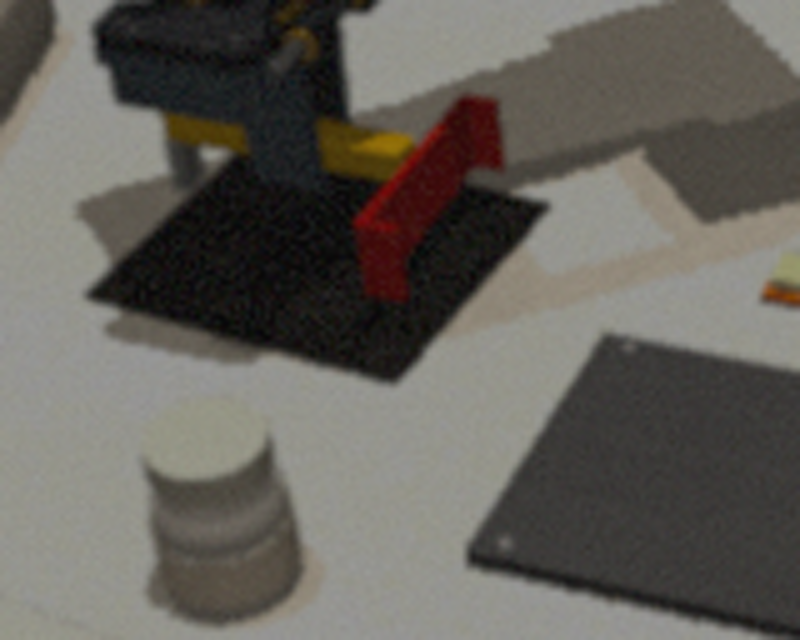

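```bash

python3 -m creep '[[1,0,-2,9,0,0,0],[1,0,0,8,0,0,0],[1,0,0,0,0,0,0],[1,0,0,0,0,0,0]]' 
python3 -m creep '[[1,0,0,1,0,0,0],[1,0,0,0,0,0,0],[1,0,0,0,0,0,0]]'
python3 -m creep '[[1,0,0,1,0,0,0],[1,0,0,0,0,0,0],[1,0,0,0,0,0,0]]'
```

```text
time_s: 21.25
ee_pos: [499.0, -353.1, 24.4]
ee_rot: [-180.0, -0.0, 97.0]
force: [-0.6, -0.1, -1.3]
gripper_width: 18.1
time_s: 21.62
ee_pos: [499.1, -353.2, 23.7]
ee_rot: [180.0, -0.0, 97.0]
force: [0.9, -0.1, -1.5]
gripper_width: 17.9
time_s: 22.0
ee_pos: [499.2, -353.3, 23.1]
ee_rot: [180.0, 0.0, 97.0]
force: [-1.2, 1.4, 5.1]
gripper_width: 17.9
```

Contact. Release and lift.

```bash

python3 -m creep '[[0.5,0,0,0,0,0,0],[0.5,0,0,0,0,0,0],[0.5,0,0,0,0,0,0],[0.5,0,0,-20,0,0,0],[0.5,0,0,-50,0,0,0]]' 
python3 -m creep '[[0.5,0,0,-50,0,0,0],[0.5,0,0,0,0,0,0]]' 
python3 -c "
from go import *
delta(s2w(-65,84,130),97.14)
f=snap('scene','s12',(170,130,330,258),5)"
```

```text
time_s: 22.62
ee_pos: [497.5, -352.0, 90.7]
ee_rot: [-179.7, -0.3, 97.0]
force: [0.8, -0.4, 1.2]
gripper_width: 45.2
time_s: 22.88
ee_pos: [501.4, -354.8, 147.2]
ee_rot: [179.6, 0.4, 97.0]
force: [0.4, -0.8, -1.3]
gripper_width: 46.2
t 22.875 pos [ 501.4 -354.8  147.2] st [-405.4  109.3  147.2] rot [179.6    0.37  96.98] F [ 0.4 -0.8 -1.3] w 46.2
turn [ 0.4   0.37 -0.16]
world d [-17.2 340.9 -17.2] tool d now [340.6  24.2  15.1] after turn [340.4  25.3  17.2]
```

View pics/s12.png

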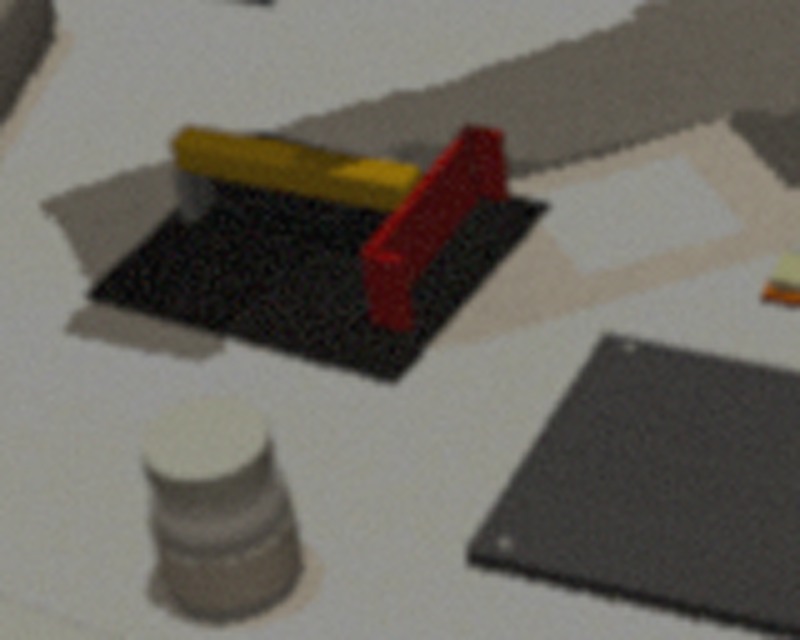

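```bash

python3 -m creep '[[0.5,56,4,0,0,0,0],[0.5,57,4.2,3,0,0,0],[0.5,57,4.2,4,0,0,0],[0.5,57,4.2,5,0,0,0],[0.5,57,4.2,3,0,0,0]]' >/dev/null
python3 -m creep '[[0.5,57,4.2,2,0,0,0],[0.5,0,0,0,0,0,0],[0.5,0,0,0,0,0,0]]' 
python3 -c "
from go import *
delta(s2w(-65,84,13.5),97.14)
f=snap('wrist','w13')
print(proj(f,[s2w(-45,78,24),s2w(-45,90,24),s2w(-83,78,24),s2w(-83,90,24)]).round())
cv2.imwrite('pics/w13c.png',cv2.resize(cv2.imread('pics/w13.png')[150:270,240:400],None,fx=5,fy=5))"
```

```text
time_s: 23.92
ee_pos: [481.9, -11.9, 124.6]
ee_rot: [-179.9, 0.0, 97.0]
force: [-0.1, -0.2, 0.2]
gripper_width: 45.5
t 23.925 pos [481.9 -11.9 124.6] st [-62.7  86.  124.6] rot [-1.7988e+02  1.0000e-02  9.7020e+01] F [-0.1 -0.2  0.2] w 45.5
turn [-0.12  0.01 -0.12]
world d [   2.3   -2.  -111.1] tool d now [ -2.3   2.3 111.1] after turn [ -2.3   2.  111.1]
[[326. 180.]
 [314. 180.]
 [326. 216.]
 [314. 216.]]
```

View pics/w13c.png

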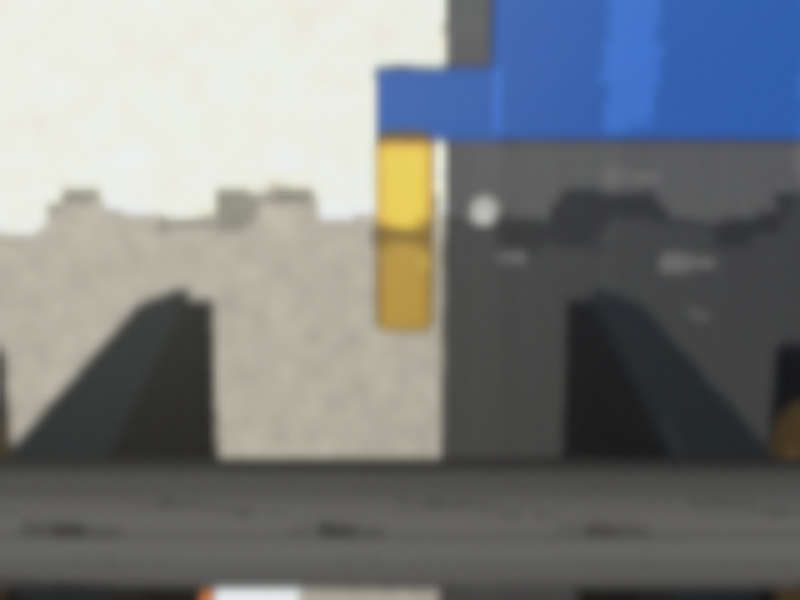

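```bash

python3 -m creep '[[0.5,-2,2,45,0,0,0],[0.5,0,0,45,0,0,0],[0.5,0,0,19,0,0,0],[0.5,0,0,0,0,0,0],[0.5,0,0,0,0,0,0]]' 
python3 -m creep '[[1,0,0,0,0,0,0],[1,0,0,0,0,0,0],[1,0,0,0,0,0,0],[1,0,0,0,0,0,0],[1,0,0,0,0,0,0]]' 20
python3 -c "
from go import *
delta(s2w(-65,84,13.5),97.14)"
```

```text
time_s: 24.6
ee_pos: [485.5, -14.3, 17.3]
ee_rot: [179.9, 0.0, 96.9]
force: [-0.6, -0.3, 0.1]
gripper_width: 45.6
time_s: 25.22
ee_pos: [484.8, -13.3, 16.9]
ee_rot: [180.0, -0.0, 97.0]
force: [-1.8, -0.3, 1.4]
gripper_width: 11.9
t 25.225 pos [484.8 -13.3  16.9] st [-64.4  83.4  16.9] rot [179.99  -0.    97.  ] F [-1.8 -0.3  1.4] w 11.9
turn [ 0.01 -0.   -0.14]
world d [-0.5 -0.6 -3.4] tool d now [-0.6 -0.6  3.4] after turn [-0.6 -0.6  3.4]
```

```bash

python3 -m creep '[[0.7,0,0,0,0,0,0],[0.7,0,0,0,0,0,0],[0.7,0,0,3.4,0,0,0],[0.7,0,0,0,0,0,0],[0.7,0,0,0,0,0,0]]' 
python3 -m creep '[[1,0,0,0,0,0,0],[1,0,0,0,0,0,0],[1,0,0,0,0,0,0],[1,0,0,0,0,0,0]]' 20
```

```text
time_s: 25.85
ee_pos: [484.7, -13.4, 13.1]
ee_rot: [-180.0, -0.0, 97.0]
force: [-0.9, -0.1, -0.1]
gripper_width: 27.5
time_s: 26.35
ee_pos: [484.7, -13.4, 13.3]
ee_rot: [180.0, -0.0, 97.0]
force: [0.4, -0.0, 0.6]
gripper_width: 11.9
```

```bash

python3 -m creep '[[1,2.8,0,-11.2,0,0,0],[1,4.7,0,-10.5,0,0,0],[1,6.4,0,-9.5,0,0,0],[1,8,0,-8.2,0,0,0],[1,9.3,0,-6.7,0,0,0]]'
python3 -m creep '[[1,10.4,0,-5,0,0,0],[1,11.1,0,-3.1,0,0,0],[1,11.4,0,-1.2,0,0,0],[1,11.4,0,0.8,0,0,0],[1,4,0,0.5,0,0,0]]'
python3 -m creep '[[1,0,0,0,0,0,0],[1,0,0,0,0,0,0],[1,0,0,0,0,0,0]]'
python3 -c "
from go import *
delta(s2w(0,84,70),97.14)
f=snap('scene','s14',(300,140,460,268),5)"
```

```text
time_s: 26.98
ee_pos: [480.9, 17.5, 60.3]
ee_rot: [180.0, 0.1, 97.0]
force: [0.5, -4.5, -1.7]
gripper_width: 11.5
time_s: 27.6
ee_pos: [474.8, 66.1, 69.4]
ee_rot: [180.0, 0.0, 97.0]
force: [-3.4, -3.2, 12.0]
gripper_width: 11.5
time_s: 27.98
ee_pos: [474.8, 66.3, 69.3]
ee_rot: [180.0, -0.0, 97.0]
force: [-3.1, -0.6, 11.3]
gripper_width: 12.0
t 27.975 pos [474.8  66.3  69.3] st [15.8 83.4 69.3] rot [ 1.7997e+02 -4.0000e-02  9.6960e+01] F [-3.1 -0.6 11.3] w 12.0
turn [ 0.03 -0.04 -0.18]
world d [  1.4 -15.8   0.7] tool d now [-15.8  -0.6  -0.7] after turn [-15.8  -0.6  -0.7]
```

View pics/s14.png

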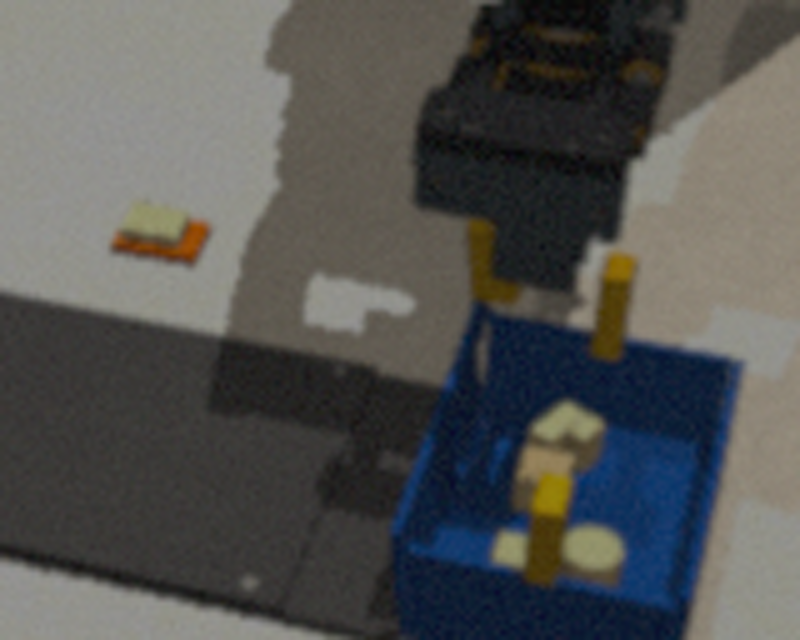

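```bash

python3 -m creep '[[0.7,0,0,0,0,0,0],[0.7,0,0,0,0,0,0],[0.7,0,0,0,0,0,0],[0.7,0,0,-25,0,0,0],[0.7,0,0,-60,0,0,0]]' 
python3 -m creep '[[0.7,0,-60,-40,0,0,0],[0.7,0,-60,0,0,0,0],[0.7,0,-60,0,0,0,0],[0.7,0,0,0,0,0,0],[0.7,0,0,0,0,0,0]]' 
python3 -c "
from go import *
f=snap('scene','s15',(300,140,460,268),5)
for d in (90,85,80,75):
  t=np.radians(d); g=lambda y,a,b: s2w(-(np.cos(t)*a-np.sin(t)*b),y,8+np.sin(t)*a+np.cos(t)*b)
  print(d,((proj(f,[g(-66,45,2),g(66,45,2),g(84,83,16),g(84,83,-4)])-[300,140])*5).round().tolist())
  g=lambda s,a,b: s2w(50,s*(68+np.cos(t)*a-np.sin(t)*b),8+np.sin(t)*a+np.cos(t)*b)
  print('  L,R tab end',((proj(f,[g(1,83,6),g(-1,83,6)])-[300,140])*5).round().tolist())
f=snap('top','t15',(180,130,480,290),2.6)"
```

```text
time_s: 28.65
ee_pos: [473.0, 65.4, 150.9]
ee_rot: [-179.6, -0.0, 97.0]
force: [2.4, 0.3, -0.4]
gripper_width: 27.4
time_s: 29.28
ee_pos: [305.1, 44.8, 187.4]
ee_rot: [179.9, -0.0, 97.0]
force: [0.4, -0.3, 0.5]
gripper_width: 27.5
90 [[413.0, 536.0], [489.0, 321.0], [541.0, 227.0], [491.0, 218.0]]
  L,R tab end [[616.0, 274.0], [555.0, 480.0]]
85 [[403.0, 534.0], [480.0, 319.0], [523.0, 221.0], [474.0, 216.0]]
  L,R tab end [[619.0, 263.0], [551.0, 492.0]]
80 [[392.0, 532.0], [470.0, 318.0], [505.0, 217.0], [456.0, 215.0]]
  L,R tab end [[622.0, 253.0], [547.0, 507.0]]
75 [[382.0, 531.0], [461.0, 317.0], [487.0, 214.0], [439.0, 216.0]]
  L,R tab end [[625.0, 245.0], [543.0, 523.0]]
```

View pics/s15.png

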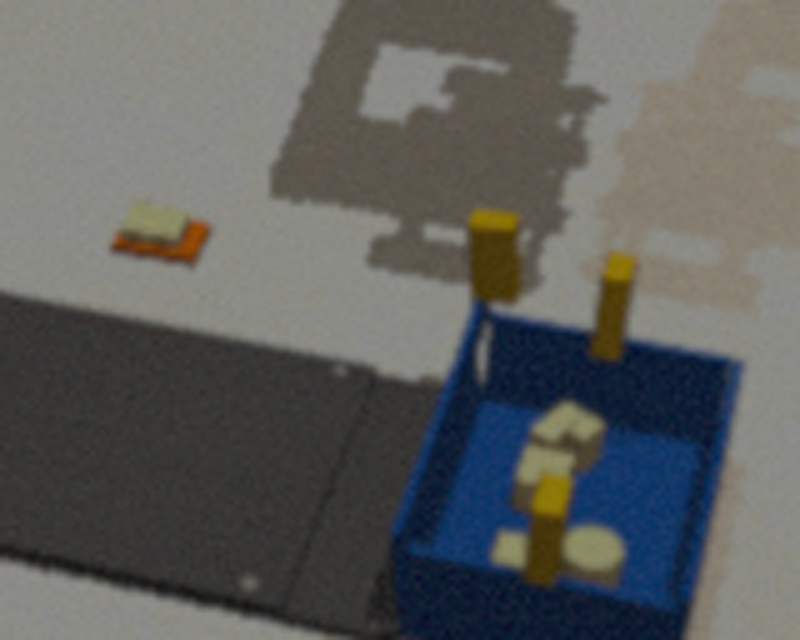

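View pics/t15.png

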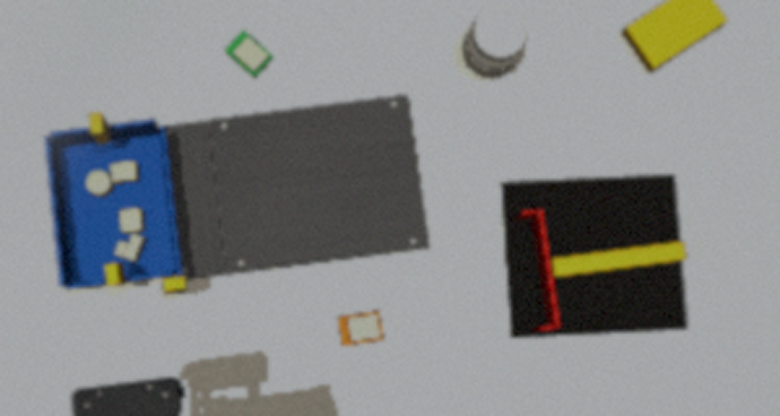

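```bash
python3 -c "
from go import *
B=(195,165,265,250)
f=snap('top','t16',(195,165,265,250),7)
k=lambda P:((proj(f,P)-[195,165])*7).round().tolist()
for d in (90,85,80,75):
  t=np.radians(d); g=lambda y,a,b: s2w(-(np.cos(t)*a-np.sin(t)*b),y,8+np.sin(t)*a+np.cos(t)*b)
  print(d,'F',k([g(84,83,16),g(84,83,-4),g(84,45,-2),g(-66,45,-2)]))
  g=lambda s,a,b: s2w(50,s*(68+np.cos(t)*a-np.sin(t)*b),8+np.sin(t)*a+np.cos(t)*b)
  print('  L',k([g(1,83,16),g(1,83,-4)]),'R',k([g(-1,83,16),g(-1,83,-4)]))
"
```

```text
90 F [[302.0, 524.0], [362.0, 516.0], [369.0, 524.0], [320.0, 92.0]]
  L [[188.0, 440.0], [195.0, 501.0]] R [[155.0, 132.0], [149.0, 73.0]]
85 F [[323.0, 521.0], [384.0, 513.0], [381.0, 522.0], [332.0, 91.0]]
  L [[190.0, 462.0], [197.0, 523.0]] R [[152.0, 110.0], [147.0, 52.0]]
80 F [[346.0, 518.0], [406.0, 510.0], [393.0, 521.0], [343.0, 90.0]]
  L [[192.0, 484.0], [200.0, 545.0]] R [[150.0, 88.0], [145.0, 32.0]]
75 F [[368.0, 515.0], [428.0, 508.0], [404.0, 519.0], [354.0, 89.0]]
  L [[195.0, 507.0], [204.0, 566.0]] R [[147.0, 66.0], [144.0, 13.0]]
```

View pics/t16.png

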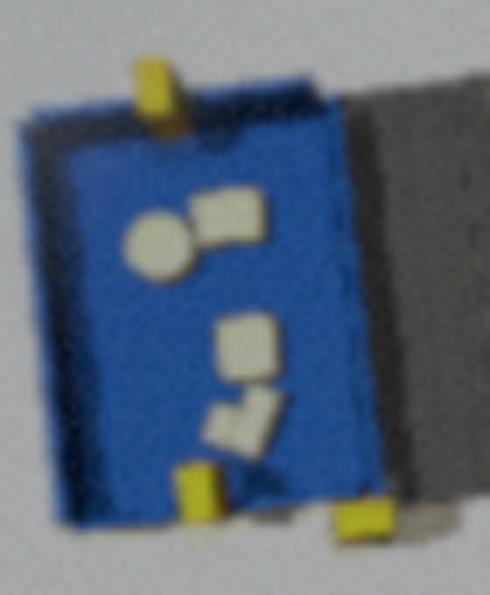

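```bash
python3 -c "
from go import *
delta(s2w(-50,84,187),97)"
```

```text
t 29.425 pos [305.6  44.8 187.1] st [ 15.5 253.9 187.1] rot [ 1.7999e+02 -1.0000e-02  9.6970e+01] F [-0.5  0.8  0.4] w 27.1
turn [ 0.01 -0.01 -0.03]
world d [ 1.767e+02 -4.390e+01 -1.000e-01] tool d now [-6.500e+01  1.701e+02  1.000e-01] after turn [-6.51e+01  1.70e+02  1.00e-01]
```

```bash

python3 -m creep '[[1,-25,56,0,0,0,0],[1,-25,57,0,0,0,0],[1,-15,57,0,0,0,0],[1,0,0,55,0,0,0],[1,0,0,55,0,0,0]]' 20
python3 -m creep '[[1,0,0,2,0,0,0],[1,10,0,0,0,0,0],[1,10,0,0,0,0,0],[1,4,0,0,0,0,0],[1,0,0,0,0,0,0]]'
python3 -c "
from go import *
delta(s2w(-20,84,74),97)"
```

```text
time_s: 30.05
ee_pos: [483.1, 0.5, 75.0]
ee_rot: [179.9, 0.0, 96.9]
force: [0.9, 0.2, -0.6]
gripper_width: 0.5
time_s: 30.68
ee_pos: [478.5, 25.2, 76.0]
ee_rot: [179.9, -0.0, 97.0]
force: [-0.3, -0.5, -0.2]
gripper_width: 0.6
t 30.675 pos [478.5  25.2  76. ] st [-25.5  84.8  76. ] rot [179.88  -0.    97.03] F [-0.3 -0.5 -0.2] w 0.6
turn [ 0.12 -0.    0.03]
world d [ 0.1  5.5 -2. ] tool d now [5.5 0.8 2.1] after turn [5.5 0.8 2. ]
```

```bash

for i in 1; do
python3 -m creep '[[1,4,0,0,0,0,0],[1,0,0,0,0,0,0],[1,0,0,0,0,0,0]]'
python3 -m creep '[[1,2,0,0,0,0,0],[1,0,0,0,0,0,0],[1,0,0,0,0,0,0]]'
python3 -m creep '[[1,2,0,0,0,0,0],[1,0,0,0,0,0,0],[1,0,0,0,0,0,0]]'
done
```

```text
time_s: 31.05
ee_pos: [477.8, 28.3, 75.2]
ee_rot: [180.0, 0.0, 97.0]
force: [0.5, -2.1, 1.4]
gripper_width: 0.5
time_s: 31.42
ee_pos: [477.7, 28.7, 75.2]
ee_rot: [180.0, 0.2, 97.1]
force: [1.3, -10.0, 3.8]
gripper_width: 0.2
time_s: 31.8
ee_pos: [477.7, 29.0, 75.3]
ee_rot: [180.0, 0.4, 97.1]
force: [1.8, -16.1, 2.6]
gripper_width: 0.3
```

```bash

python3 -m creep '[[1,-15,0,0,0,0,0],[1,-20,0,0,0,0,0],[1,0,0,-60,0,0,0],[1,0,-50,-50,0,0,0],[1,0,-60,0,0,0,0]]'
python3 -m creep '[[1,0,-60,0,0,0,0],[1,0,0,0,0,0,0],[1,0,0,0,0,0,0],[1,0,0,0,0,0,0]]'
python3 -c "
from go import *
f=snap('scene','s17',(170,130,460,290),2.7)
f=snap('top','t17',(180,130,480,290),2.6)"
```

```text
time_s: 32.42
ee_pos: [379.8, -14.8, 181.9]
ee_rot: [179.6, -0.0, 97.0]
force: [-0.9, -0.1, 0.9]
gripper_width: 0.2
time_s: 32.92
ee_pos: [319.7, -22.1, 179.3]
ee_rot: [180.0, -0.0, 97.0]
force: [-0.2, -1.0, -0.6]
gripper_width: 0.7
```

View pics/s17.png

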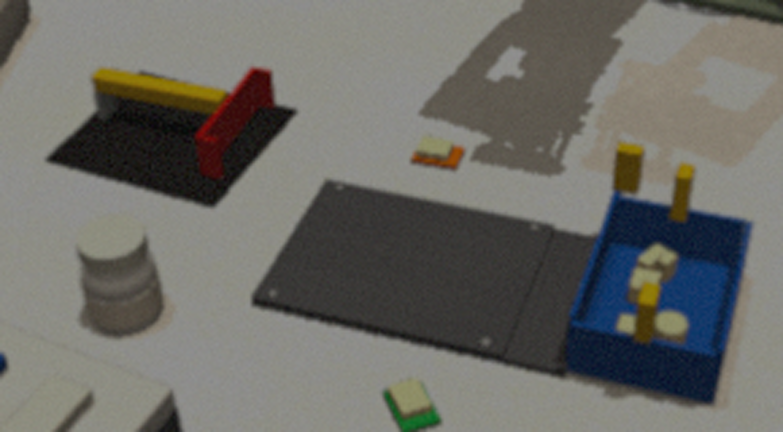

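View pics/t17.png

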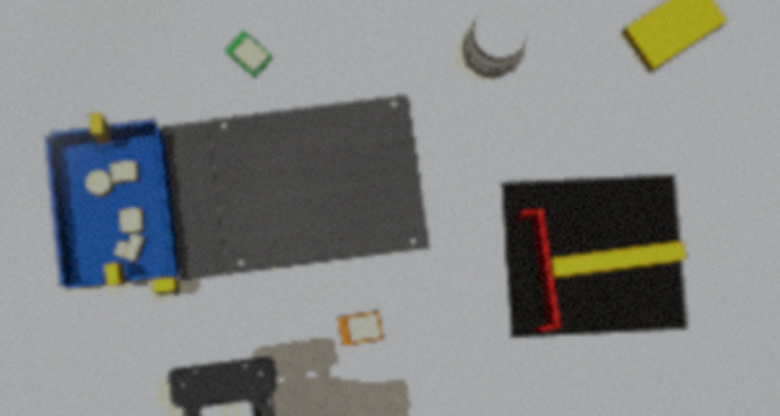

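```bash
python3 -c "
from workcell import *
job_done(); print(state()['time_s'])"
```

```text
the job is handed in; nothing more can be done
the job is handed in; nothing more can be done
```

The job is handed in, about 33 s in on the robot clock. I raised both side panels, swept all four off-cuts into the tray with the scraper, and put the scraper back on its mat. I then raised the front panel and backed the arm clear.

What the last pictures and readings showed:
- **Off-cuts:** all four lie in the tray, well past the front hinge. The fingers only ever held the tabs and the scraper handle.
- **Scraper:** it stands level on the mat within about 10 mm of the mat's centre. At release the mat took its weight, with about 5 N upward.
- **Front panel:** the picture first put it at about 83°, close to the 80.2° limit. I pushed it on with closed fingers until the force rose to 16 N, which I took as the end stop. The last picture shows it more upright.
- **Side panels:** the pictures put the left at about 85° and the right at about 87°, good to a degree or two. The two cameras disagreed slightly here: 85° and 86° for the left, 87° and 90° for the right. I did not push these two further.
- **Cassettes and jar:** the last pictures show no visible movement; I did not measure their positions again.

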